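# Swing the inspection magnifier over the terracotta bowl

## Robot

A 7-joint arm with a two-finger parallel gripper is mounted at the origin on the work surface. World frame = base frame: x ahead of the robot, y to its left, z up, the work surface at z = 0. Lengths are in mm, angles in degrees, forces in N, time in s.
With the tool pointing down it reaches from about 400 to 925 mm from the base axis. Payload 5.6 kg.
Tool frame: the origin (TCP) lies at the very end of the fingers, on their centre line; the grasp point (between the pads) lies 19 mm behind it; z points along the fingers, y is the line along which they close (so a half turn about z gives the same grasp; the last joint's range is limited). The gripper opens to 85 mm and grips with 20 to 120 N. Pads are 22 mm wide; open, the fingers measure 114 mm over their backs; the gripper's body (76 mm by 85 mm) begins 54 mm behind the grasp point. The pads swing forward as they close: fully open they stand 13 mm farther back than shut.
Start: joints at [64.973, 26.786, -0.665, 91.828, 0.344, 61.387, -3.226], TCP at [249.366, -600.271, 231.29] pointing down, gripper open.
Joint ranges: [-144.91, 144.91], [-17.63, 115.5], [-89.93, 88.59], [15.96, 139.68], [-74.01, 254.01], [8.47, 105.57], [-167.45, 167.45]. Speed limits (degrees/s): [147.25, 147.25, 180, 180, 180, 180, 180].

## Interface

Orientations are given as a 3x3 rotation matrix whose columns are the frame's x, y, z axes.
In Python, from bench import read_state, eyes, job gives the robot as it stands.
- The arm moves only by the tool step_arm, never from a script. Its argument "rows" is a list of rows, each a list of 3 entries, a list of its own where there are three numbers: the opening, from 0 (shut) to 1 (fully open), then the shift along the world's x, y, z in m, then the turn about the world's z in rad. A call has 1 to 5 rows; each row is the pose to reach, as a shift and turn from the pose commanded when the call began; what a row does not reach only later rows make up. A row lasts 1/12 s, in which the tool goes at most 41.7 mm and 7.16 degrees, less where a joint would pass 70% of its speed; a pose out of reach is approached as far as the arm can. A call with a gripper value outside its range is refused whole. The fingers move at their own pace and stop on an object; "force" is the grip in N (left out, the last holds). Time passes only in rows, so rows that repeat a pose let the fingers close. It gives the time, the measured TCP pose, the force, the opening and the grip force at its end, in the units of the state.
- read_state(): the state, without advancing time (a new reading comes with each control period).
- eyes.camera(name): name is "side" or "top" or "wrist"; returns the picture (420x560x3 uint8, red, green, blue); there is no depth.
- eyes.camera_params(name): a dict with "camera_matrix" (3x3 intrinsics, pixels), "D" ([k1, k2, p1, p2, k3] as OpenCV has them; the pictures are not rectified), "R" (3x3) and "t" (3): a world point X has camera coordinates R X + t; the wrist camera has in their place "tool_from_camera" (4x4, takes a point from camera to tool coordinates, whose origin is the TCP and whose axes are the flange's). Camera axes: x right, y down, z forward; pixel columns grow to the right and rows downward; lengths in mm; the calibration is good to about 2 mm. A picture is of the moment at which its call begins: read the wrist's pose just before it. camera_params takes no time and is no camera call.
- job.hand_in(): hands the job in; it is judged then, once.
The state is a dict: "t": time; "qpos": joint angles; "joint_velocities": joint speeds; "joint_torque": joint torques, N m; "tcp_pos": TCP position; "orientation": TCP orientation; "contact_force": force on the tool from outside, world axes, zero at the start; "torque": the same for the moment, N m; "grip_width": finger opening in mm; "gripper_force": force on a finger pad.
Only numpy, scipy, OpenCV 4.12 (cv2) and the standard library are available. Lean on these libraries where they do the work, as an engineer would, in place of code of your own. Each camera call takes 0.05 s, during which the arm holds its last target. There are 200 camera calls.

## Task

On the pottery table, swing the magnifier on its stand round by its orange handle until the lens is centred above the terracotta bowl, so that it can be checked for cracks, and let go: the stiff arm stays where it is left. Leave all three bowls standing where they are.

Things in the scene. Friction and masses are not known exactly. Their poses are not given: they have to be found in the camera images.
- stand: grey foot (disc, 130 mm across) and upright column of the magnifier, fixed to the table. Origin on the table at the centre of the foot, on the upright axis about which the magnifier arm swings; z up. The arm turns 1.4 rad either way from this frame's -x direction. Held by friction alone, no spring; about 1.4 N pushed sideways at the handle moves it, and it stays where released. Column and joint reach 171 mm above the table.
- lens (a point): centre of the round magnifier lens (clear, in a white ring 106 mm across and 12 mm thick), 150 mm above the table and 170 mm from the swing axis, at the end of a level aluminium arm. It passes about 94 mm above the bowls' rims. z up, x points from the lens towards the column.
- handle (a point): grip point of the orange handle: an upright round pin, 16 mm in diameter, on the ring's far side from the column, 214 mm from the swing axis, on the straight line from column through lens centre. The pin's collar (24 mm across) ends 159 mm above the table, the pin's top is at 208 mm, this point at 188 mm. Free all round above the ring, to be gripped from above at any yaw; it turns with the arm.
- terracotta_bowl: the bowl to be looked at: unglazed orange-brown terracotta bowl, 80 mm across the rim, 50 mm high, standing on the table 170 mm (give or take 7 mm) from the magnifier's column; origin at the centre of its underside, z up. Loose, about 180 g.
- blue_bowl: bystander: blue glazed bowl, 80 mm across the rim, 50 mm high, standing on the table 170 mm (give or take 7 mm) from the magnifier's column; origin at the centre of its underside, z up. Loose, about 180 g.
- white_bowl: bystander: white glazed bowl, 80 mm across the rim, 50 mm high, standing on the table 170 mm (give or take 7 mm) from the magnifier's column; origin at the centre of its underside, z up. Loose, about 180 g.
There are look-alikes about, which are no part of the job. Several things have the shape of the terracotta_bowl; the one meant has the colours described above.

How it is judged (in metres and radians):
At the end, for the whole second after the job is handed in: The lens centre is within 20 mm, seen from above, of the terracotta bowl's centre and stays so after release; all three bowls stand upright (within 0.2 rad), none shifted by more than 20 mm (horizontal distance between lens and terracotta_bowl below 0.02 m and angle between each of terracotta_bowl, blue_bowl, white_bowl's own z axis and vertical below 0.2 rad); the robot touches nothing.
It fails at once if the terracotta bowl is shifted by more than 20 mm (distance of terracotta_bowl from where it was at the start of the episode above 0.02 m).
It fails at once if the blue bowl is shifted by more than 20 mm (distance of blue_bowl from where it was at the start of the episode above 0.02 m).
It fails at once if the white bowl is shifted by more than 20 mm (distance of white_bowl from where it was at the start of the episode above 0.02 m).
It also fails if it takes over 42 s, if anything falls off the work surface, if the arm or the gripper's body presses on something with over 40 N, if the wrist force passes 120 N, or if a joint passes its speed limit or range.

## Working session

There is one attempt and no reset: what is moved stays moved. The work goes in short steps, Python scripts to look and compute and a tool call to move; the robot and the scene stay as the last step left them, time stands still between calls to the robot, and variables do not carry over. Pictures are saved under pics/ and viewed, at most 10 in all, crops included, and the job is handed in when it is done.

Besides the shell and the picture viewer there is one more tool, called in YAML: its name, and indented under it one key for each argument. step_arm: Moves the arm, as the interface text tells. Its arguments: {"type":"object","properties":{"rows":{"type":"array"},"force":{"type":"number"}},"required":["rows"]}

```bash
mkdir -p pics
cat > h.py <<'E'
import numpy as np,cv2
from bench import read_state,eyes,job
def snap(n,f):
    im=eyes.camera(n); cv2.imwrite('pics/'+f,cv2.cvtColor(im,cv2.COLOR_RGB2BGR)); return im
def ray(n,u,v):
    p=eyes.camera_params(n);K=np.array(p['camera_matrix']);D=np.array(p['D'],float)
    q=cv2.undistortPoints(np.array([[[u,v]]],float),K,D)[0,0]
    R=np.array(p['R']);t=np.array(p['t']).ravel()
    return -R.T@t, R.T@np.array([q[0],q[1],1])
def atz(n,u,v,z):
    c,d=ray(n,u,v); return c+d*(z-c[2])/d[2]
def proj(n,X):
    p=eyes.camera_params(n);R=np.array(p['R']);t=np.array(p['t'],float).ravel()
    return cv2.projectPoints(np.array([X],float),cv2.Rodrigues(R)[0],t,np.array(p['camera_matrix']),np.array(p['D'],float))[0].ravel()
E
python3 -c "
from h import *
snap('top','top1.png');snap('side','side1.png')
s=read_state();print(s['t'],s['tcp_pos'],s['orientation'],s['grip_width'])"
```

```text
0.1 [ 249.14732841 -599.81689947  230.43368723] [[ 9.23480343e-01  3.83645066e-01 -7.20389663e-04]
 [ 3.83645720e-01 -9.23479300e-01  1.39439656e-03]
 [-1.30311580e-04 -1.56407223e-03 -9.99998768e-01]] 85.26188356818572
```

View pics/top1.png

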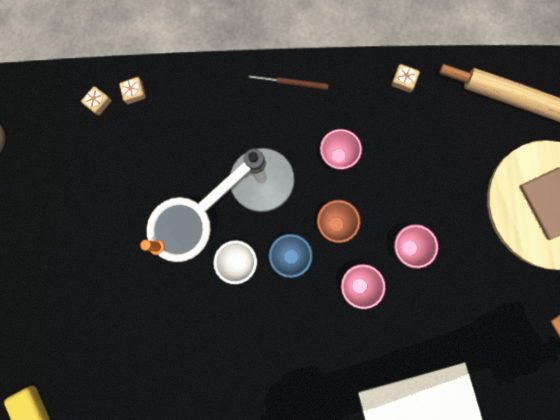

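View pics/side1.png

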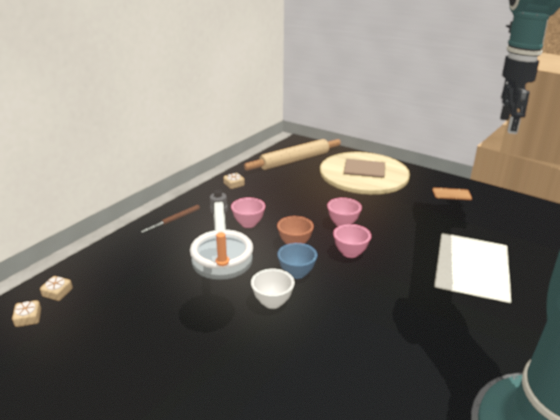

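Top view: the terracotta candidates are the orange-brown bowl at (338,221) and the pink bowls at (341,149), (416,246) and (363,286). Only the one at (338,221) is orange-brown. Blue is at (291,256) and white at (235,262). The lens is at (179,230), the handle top at about (146,245) and the foot at (262,180).

```bash
python3 -c "
from h import *
im=cv2.imread('pics/top1.png');cv2.imwrite('pics/crop.png',cv2.resize(im[120:320,120:387],None,fx=3,fy=3,interpolation=cv2.INTER_CUBIC)[:600,:800])
f=atz('top',262.5,180,3);j=atz('top',254,159,171);l=atz('top',179,230,150);h=atz('top',145.5,245,208);hs=atz('top',157,247.5,160)
b={n:atz('top',*p,50) for n,p in dict(t=(338.5,221.5),b=(291,256),w=(235,262)).items()}
print(f,j,l,h,hs,b)
for a in (f,j):
  print([np.linalg.norm((x-a)[:2]) for x in (l,h,hs,*b.values())])
print(proj('side',l),proj('side',h),proj('side',b['t']),proj('side',[f[0],f[1],171]))
"
```

```text
[678.48464893 -60.1823341    3.        ] [673.13796231 -61.09606509 171.        ] [561.58787759  64.57021832 150.        ] [532.87691187  97.69846296 208.        ] [532.44859211  96.91340577 160.        ] {'t': array([ 585.3042441 , -206.15290097,   50.        ]), 'b': array([ 522.35296754, -116.92791827,   50.        ]), 'w': array([512.23109437, -13.02255504,  50.        ])}
[np.float64(170.96214342732424), np.float64(214.77420509390643), np.float64(214.489163781784), np.float64(173.17619419059258), np.float64(166.12393943826802), np.float64(172.8128732596543)]
[np.float64(168.03403282384505), np.float64(211.8699233263971), np.float64(211.56675488181915), np.float64(169.57667200096455), np.float64(160.78964666383084), np.float64(167.9347567282391)]
[222.83570055 248.11828017] [221.18598368 233.394799  ] [295.69753931 225.29222842] [218.05284804 191.0033482 ]
```

View pics/crop.png

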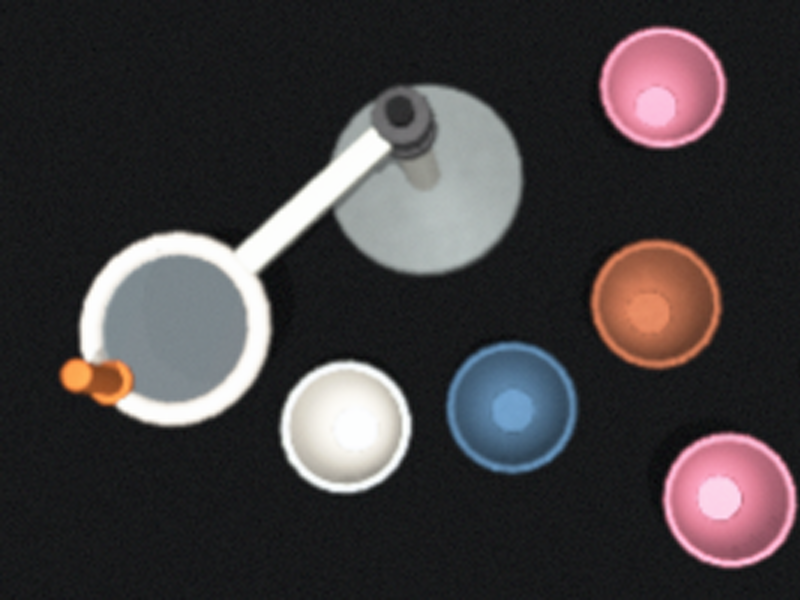

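The crop confirms it: the orange-brown bowl is distinct from the pink ones, and the measured radii agree with those given (171, 215 and 170 mm). The arm stands at 132.5° and must turn to about 237.4°. I'm moving above the handle, turning the tool about -60° on the way.

step_arm:
  rows:
    - [1,[0.071,0.174,0.01],-0.26]
    - [1,[0.071,0.174,0.01],-0.26]
    - [1,[0.071,0.174,0.01],-0.26]
    - [1,[0.071,0.174,0.01],-0.26]
    - [1,[0.071,0.174,0.01],-0.26]
  force: 40

```text
t: 0.52
tcp_pos: [322.5, -421.2, 241.1]
orientation: [[0.99, 0.138, 0.0], [0.138, -0.99, 0.002], [0.001, -0.002, -1.0]]
contact_force: [0.6, 0.5, 0.1]
grip_width: 85.2
gripper_force: 0.0
```

step_arm:
  rows:
    - [1,[0.071,0.174,0.01],-0.26]
    - [1,[0.071,0.174,0.01],-0.26]
    - [1,[0.071,0.174,0.01],-0.26]
    - [1,[0.071,0.174,0.01],-0.26]
    - [1,[0.071,0.174,0.01],-0.26]

```text
t: 0.93
tcp_pos: [392.3, -248.4, 251.4]
orientation: [[0.992, -0.123, 0.0], [-0.123, -0.992, 0.001], [-0.0, -0.001, -1.0]]
contact_force: [0.7, -0.1, -0.0]
grip_width: 85.1
gripper_force: 0.0
```

step_arm:
  rows:
    - [1,[0.071,0.174,0.01],-0.26]
    - [1,[0.071,0.174,0.01],-0.26]
    - [1,[0.071,0.174,0.01],-0.26]
    - [1,[0.071,0.174,0.01],-0.26]
    - [1,[0.071,0.174,0.01],-0.26]

```text
t: 1.35
tcp_pos: [462.8, -75.3, 261.5]
orientation: [[0.927, -0.375, 0.0], [-0.375, -0.927, 0.0], [0.0, -0.0, -1.0]]
contact_force: [1.4, -0.4, 0.1]
grip_width: 85.5
gripper_force: 0.0
```

step_arm:
  rows:
    - [1,[0.071,0.174,0.01],-0.26]
    - [1,[0.071,0.174,0.01],-0.26]
    - [1,[0.071,0.174,0.01],-0.26]
    - [1,[0.071,0.174,0.01],-0.26]
    - [1,[0.071,0.174,0.01],-0.26]

```text
t: 1.77
tcp_pos: [533.7, 98.9, 271.3]
orientation: [[0.799, -0.601, 0.0], [-0.601, -0.799, 0.001], [-0.0, -0.001, -1.0]]
contact_force: [1.0, -0.4, 0.7]
grip_width: 85.6
gripper_force: 0.0
```

```bash
python3 -c "
from h import *
s=read_state();print(s['t'],s['tcp_pos'],s['orientation'],s['qpos']);snap('wrist','w1.png')
M=np.array(eyes.camera_params('wrist')['tool_from_camera']);print(M)
R=np.array(s['orientation']);p=eyes.camera_params('wrist')
C=np.linalg.inv(M); x=R.T@(np.array([533,97,208])-s['tcp_pos']);x=(C@[*x,1])[:3]
print(cv2.projectPoints(x[None],np.zeros(3),np.zeros(3),np.array(p['camera_matrix']),np.array(p['D'],float))[0])"
```

```text
1.7667 [533.71609121  98.9025098  271.32530567] [[ 7.99257239e-01 -6.00989071e-01  4.50370805e-05]
 [-6.00988895e-01 -7.99256944e-01  8.28479674e-04]
 [-4.61911030e-04 -6.89235163e-04 -9.99999656e-01]] [   2.8110025    15.69650497  -20.09086757  103.41521898    5.99580502
   61.91497861 -146.35758607]
[[ 3.53854576e-04 -9.58030545e-01 -2.86665921e-01  7.35475031e+01]
 [ 9.99999834e-01  4.69629023e-04 -3.35109355e-04 -4.96312103e-02]
 [ 4.55671634e-04 -2.86665755e-01  9.58030551e-01 -1.42649502e+02]
 [ 0.00000000e+00  0.00000000e+00  0.00000000e+00  1.00000000e+00]]
[[[283.92336282 227.93207595]]]
```

View pics/w1.png

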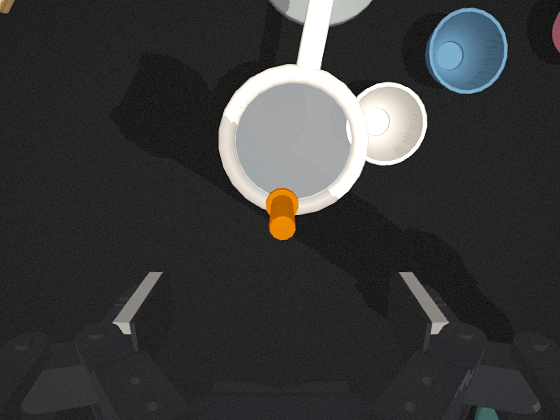

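The wrist view shows the pin's top at (282,228); I predicted (284,228), so the estimate holds. I'm going down and gripping.

step_arm:
  rows:
    - [1,[0,-0.001,-0.03],0]
    - [1,[0,-0.001,-0.06],0]
    - [1,[0,-0.001,-0.085],0]
    - [1,[0,-0.001,-0.1],0]
    - [1,[0,-0.001,-0.1],0]

```text
t: 2.23
tcp_pos: [530.6, 93.8, 167.5]
orientation: [[0.798, -0.602, -0.008], [-0.602, -0.798, -0.001], [-0.005, 0.006, -1.0]]
contact_force: [0.0, 0.1, 0.2]
grip_width: 85.5
gripper_force: 0.0
```

step_arm:
  rows:
    - [0,[0,0,0],0]
    - [0,[0,0,0],0]
    - [0,[0,0,0],0]
    - [0,[0,0,0],0]
    - [0,[0,0,0],0]
  force: 30

```text
t: 2.65
tcp_pos: [533.9, 94.8, 172.3]
orientation: [[0.798, -0.602, 0.002], [-0.602, -0.798, 0.0], [0.001, -0.001, -1.0]]
contact_force: [0.7, -0.1, 0.2]
grip_width: 25.7
gripper_force: 0.0
```

step_arm:
  rows:
    - [0,[0,0,0],0]
    - [0,[0,0,0],0]
    - [0,[0,0,0],0]
    - [0,[0,0,0],0]
    - [0,[0,0,0],0]

```text
t: 3.07
tcp_pos: [533.9, 95.0, 172.2]
orientation: [[0.798, -0.602, 0.001], [-0.602, -0.798, 0.0], [0.001, -0.001, -1.0]]
contact_force: [-0.6, 0.2, 4.6]
grip_width: 15.2
gripper_force: 29.3
```

```bash
python3 -c "
from h import *
s=read_state();print(s['t'],s['tcp_pos'],s['grip_width'],s['gripper_force'],s['contact_force'])
A=np.array([678,-60.7]);p=np.array(s['tcp_pos'][:2]);d=p-A;r=np.hypot(*d);a=np.arctan2(d[1],d[0]);T=np.arctan2(-206.2+60.7,585.3-678)+2*np.pi
print(r,a,T,T-a)
n=25
P=np.array([A+r*np.array([np.cos(x),np.sin(x)]) for x in a+(T-a)*np.arange(n+1)/n])
for k in range(0,n,5):print((P[k+1:k+6]-P[k]).round(4)/1000,(T-a)/n*np.arange(1,6))"
```

```text
3.0667 [533.85400581  94.95552786 172.18366506] 15.249918276000455 29.347675144672394 [-0.60673586  0.18991753  4.63293246]
212.1478517337224 2.3178228227855326 4.1451262873183 1.8273034645327675
[[-0.0109822 -0.0109422]
 [-0.021136  -0.0226571]
 [-0.0304072 -0.0350823]
 [-0.0387462 -0.0481513]
 [-0.0461086 -0.0617945]] [0.07309214 0.14618428 0.21927642 0.29236855 0.36546069]
[[-0.0063464 -0.0141443]
 [-0.011643  -0.0287144]
 [-0.0158614 -0.0436323]
 [-0.0189791 -0.0588185]
 [-0.0209795 -0.0741918]] [0.07309214 0.14618428 0.21927642 0.29236855 0.36546069]
[[-0.0008724 -0.0154783]
 [-0.0006121 -0.030979 ]
 [ 0.0007794 -0.0464193]
 [ 0.0032948 -0.0617168]
 [ 0.0069207 -0.0767897]] [0.07309214 0.14618428 0.21927642 0.29236855 0.36546069]
[[ 0.0047169 -0.0147679]
 [ 0.0104996 -0.0291519]
 [ 0.0173173 -0.0430752]
 [ 0.0251336 -0.0564635]
 [ 0.0339067 -0.0692452]] [0.07309214 0.14618428 0.21927642 0.29236855 0.36546069]
[[ 0.0096831 -0.0121069]
 [ 0.0202245 -0.0234744]
 [ 0.0315678 -0.0340416]
 [ 0.0436526 -0.0437523]
 [ 0.0564143 -0.0525546]] [0.07309214 0.14618428 0.21927642 0.29236855 0.36546069]
```

The pin is held at 15.2 mm, so now I'll follow the arc.

step_arm:
  rows:
    - [0,[-0.011,-0.011,0],0.073]
    - [0,[-0.021,-0.0227,0],0.146]
    - [0,[-0.0304,-0.035,0],0.219]
    - [0,[-0.0387,-0.048,0],0.292]
    - [0,[-0.046,-0.062,0],0.365]

```text
t: 3.48
tcp_pos: [488.1, 32.9, 172.2]
orientation: [[0.962, -0.273, 0.003], [-0.273, -0.962, 0.001], [0.003, -0.001, -1.0]]
contact_force: [2.7, 0.6, 3.2]
grip_width: 15.2
gripper_force: 30.6
```

step_arm:
  rows:
    - [0,[-0.0063,-0.014,0],0.073]
    - [0,[-0.0116,-0.0287,0],0.146]
    - [0,[-0.0159,-0.0436,0],0.219]
    - [0,[-0.019,-0.0588,0],0.292]
    - [0,[-0.021,-0.074,0],0.365]

```text
t: 3.9
tcp_pos: [467.7, -41.5, 172.2]
orientation: [[0.996, 0.088, 0.004], [0.088, -0.996, 0.0], [0.004, 0.0, -1.0]]
contact_force: [4.6, 2.1, 0.8]
grip_width: 15.0
gripper_force: 30.4
```

step_arm:
  rows:
    - [0,[-0.0009,-0.0155,0],0.073]
    - [0,[-0.0006,-0.031,0],0.146]
    - [0,[0.0008,-0.0464,0],0.219]
    - [0,[0.0033,-0.0617,0],0.292]
    - [0,[0.007,-0.077,0],0.365]

```text
t: 4.32
tcp_pos: [475.3, -118.1, 172.2]
orientation: [[0.899, 0.438, 0.004], [0.438, -0.899, 0.001], [0.004, 0.001, -1.0]]
contact_force: [5.4, 3.3, 0.9]
grip_width: 15.2
gripper_force: 30.3
```

```bash
python3 -c "
from h import *
s=read_state();p=np.array(s['tcp_pos'][:2])-[678,-60.7];print(s['t'],s['tcp_pos'],np.hypot(*p),s['grip_width'],s['gripper_force'],s['contact_force'],s['qpos'])"
```

```text
4.3167 [ 475.30217244 -118.14707427  172.21292705] 210.68121805475326 15.174137437220807 30.34330040216446 [5.40089039 3.31121507 0.85972259] [ 33.02794989  18.33922615 -26.81851882 115.72511325  10.9093099
  48.06522646 -63.95091961]
```

Forces are low, so I'll do the rest of the arc.

step_arm:
  rows:
    - [0,[0.0047,-0.0148,0],0.073]
    - [0,[0.0105,-0.0292,0],0.146]
    - [0,[0.0173,-0.0431,0],0.219]
    - [0,[0.0251,-0.0565,0],0.292]
    - [0,[0.034,-0.069,0],0.365]

```text
t: 4.73
tcp_pos: [509.5, -186.4, 172.2]
orientation: [[0.683, 0.73, 0.004], [0.73, -0.683, 0.001], [0.004, 0.002, -1.0]]
contact_force: [3.6, 4.3, 2.5]
grip_width: 15.6
gripper_force: 30.6
```

step_arm:
  rows:
    - [0,[0.0097,-0.0121,0],0.073]
    - [0,[0.0202,-0.0235,0],0.146]
    - [0,[0.0316,-0.034,0],0.219]
    - [0,[0.0437,-0.0438,0],0.292]
    - [0,[0.0564,-0.0526,0],0.365]

```text
t: 5.15
tcp_pos: [565.8, -238.1, 172.2]
orientation: [[0.378, 0.926, 0.003], [0.926, -0.378, 0.002], [0.003, 0.002, -1.0]]
contact_force: [2.6, 6.2, 5.9]
grip_width: 15.3
gripper_force: 30.8
```

step_arm:
  rows:
    - [0,[0,0,0],0]
    - [0,[0,0,0],0]

```text
t: 5.32
tcp_pos: [566.4, -238.4, 172.2]
orientation: [[0.381, 0.925, 0.004], [0.925, -0.381, 0.002], [0.003, 0.003, -1.0]]
contact_force: [2.5, 4.1, 5.2]
grip_width: 15.2
gripper_force: 30.8
```

```bash
python3 -c "
from h import *
s=read_state();p=np.array(s['tcp_pos'][:2])-[678,-60.7];print(s['t'],s['tcp_pos'],np.hypot(*p),np.arctan2(p[1],p[0])+2*np.pi,s['grip_width'],s['contact_force'])
im=snap('top','t2.png')[:,:,::-1];cv2.imwrite('pics/c2.png',cv2.resize(im[120:320,220:487],None,fx=3,fy=3,interpolation=cv2.INTER_CUBIC)[:600,:800])"
```

```text
5.3167 [ 566.43759798 -238.44673976  172.24483084] 209.85726825653205 4.151887685262003 15.215491574321842 [2.5205724  4.10351834 5.18044634]
```

View pics/c2.png

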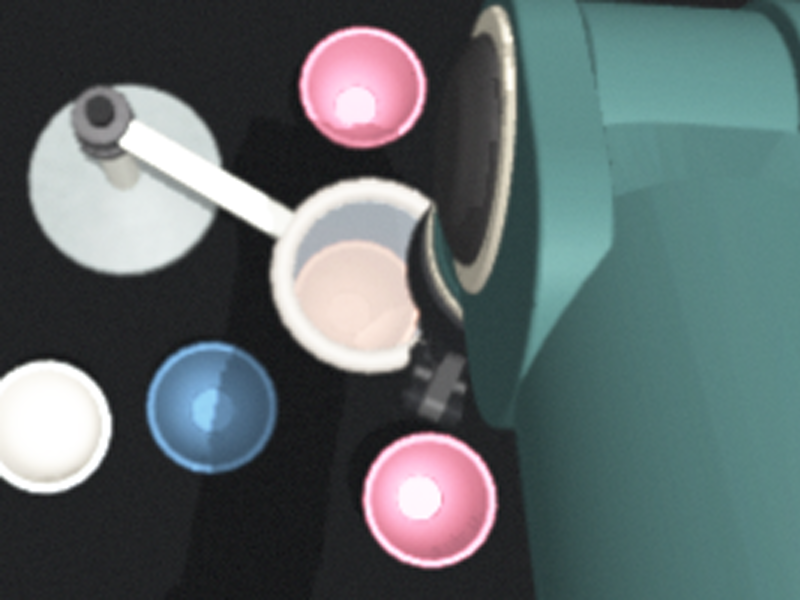

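The ring is centred at crop (367,275) over the terracotta bowl, seen in perspective. I'll release, lift clear, back away and measure.

step_arm:
  rows:
    - [1,[0,0,0],0]
    - [1,[0,0,0],0]
    - [1,[0,0,0],0]
    - [1,[0,0,0],0]
    - [1,[0,0,0],0]

```text
t: 5.78
tcp_pos: [563.2, -240.3, 171.0]
orientation: [[0.383, 0.924, -0.001], [0.924, -0.383, -0.0], [-0.001, -0.001, -1.0]]
contact_force: [-0.5, 0.1, -0.9]
grip_width: 74.4
gripper_force: 0.0
```

step_arm:
  rows:
    - [1,[0,0,0],0]
    - [1,[0,0,0.03],0]
    - [1,[0,0,0.06],0]
    - [1,[0,0,0.09],0]
    - [1,[0,0,0.1],0]

```text
t: 6.2
tcp_pos: [565.7, -240.2, 276.0]
orientation: [[0.382, 0.924, 0.006], [0.924, -0.382, -0.003], [-0.0, 0.007, -1.0]]
contact_force: [0.6, -0.5, 0.5]
grip_width: 85.3
gripper_force: 0.0
```

step_arm:
  rows:
    - [1,[-0.1,-0.18,0],0]
    - [1,[-0.1,-0.18,0],0]
    - [1,[-0.1,-0.18,0],0]
    - [1,[-0.1,-0.18,0],0]
    - [1,[-0.1,-0.18,0],0]

```text
t: 6.62
tcp_pos: [461.9, -421.9, 271.0]
orientation: [[0.383, 0.924, -0.001], [0.924, -0.383, -0.0], [-0.001, -0.001, -1.0]]
contact_force: [0.1, -0.2, 0.0]
grip_width: 85.4
gripper_force: 0.0
```

```bash
python3 -c "
from h import *
s=read_state();print(s['t'],s['tcp_pos'],s['grip_width'],s['contact_force'])
im=snap('top','t3.png')[:,:,::-1];cv2.imwrite('pics/c3.png',cv2.resize(im[120:320,220:487],None,fx=3,fy=3,interpolation=cv2.INTER_CUBIC)[:600,:800])"
```

```text
6.6167 [ 461.86528995 -421.90228083  270.96006742] 85.44488415849972 [ 0.14429402 -0.1998741   0.01824478]
```

View pics/c3.png

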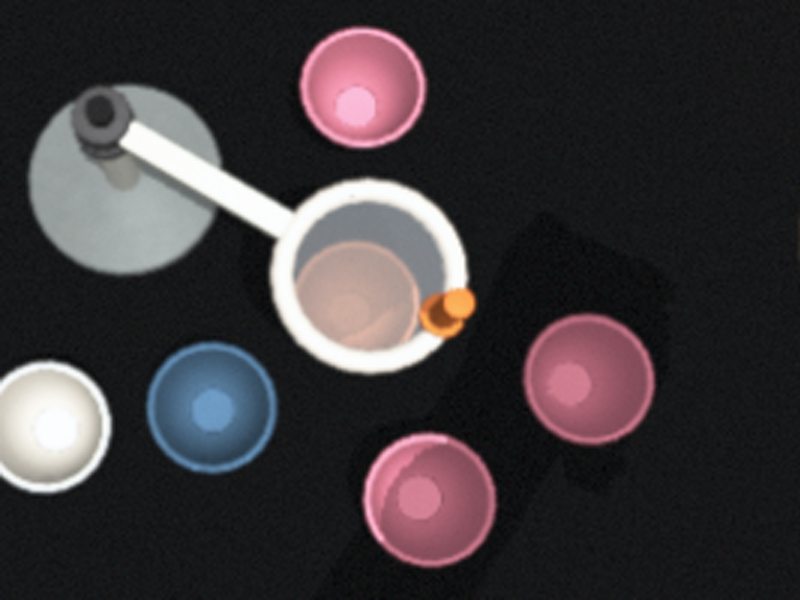

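The ring is centred at crop (368,276), i.e. pixel (342.5,211.7). All bowls are where they were. A numeric check, then I hand in if it holds.

```bash
python3 -c "
from h import *
l=atz('top',342.5,211.7,150);b=atz('top',338.5,221.5,50);e=np.linalg.norm((l-b)[:2]);print(l,b,e)
if e<10: print(job.hand_in())"
```

```text
[ 588.0503177  -202.90203621  150.        ] [ 585.3042441  -206.15290097   50.        ] 4.255471987652942
the job is handed in; nothing more can be done
None
```

The magnifier lens now stands about 4 mm (measured from the top camera) from centre above the terracotta bowl. The handle is released, the arm is clear, the three bowls look unmoved in the last picture, and the job is handed in.

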